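Find the socket that fits the clamp nut

TASK

First swing the clamp stand's folding leg straight out to the side until it clicks home against its stop. Then find the socket that fits the clamp nut, the one in the middle of the steel strap: try the smallest socket on it first, stand any that does not go on upright in the tray again, and keep the smallest one that slides fully down over the nut (a bigger one would only sit loose). Finish while still gripping that socket, fully down on the nut, with the leg still out and the other two sockets upright in the tray; leave the tape roll, stamp and vial alone.

Things in the scene. Friction and masses are not known exactly. Their poses are not given: they have to be found in the camera images.
- stand: fixed grey clamp stand, base 120 x 100 mm (x, y), 22 high, origin under its centre, front to -x. A steel strap (46 x 94 mm, top 30 mm up) carries the working stud and clamp nut in its middle, 20 mm in front of the origin; cap screws (top 34 mm up) 38 mm either side. Two spare nuts are parked at the same height, 40 mm behind the origin and 28 mm either side
- nut_seat (a point): point on top of the strap in the middle under the clamp nut, 30 mm above the table; axes as the stand's. A socket is fully down when its mouth is here; one that is too small stops about 16 mm higher, on top of the nut
- nut_a: one of three fixed steel hex nuts on the stand (14, 19, 24 mm across flats; all 16 mm high plus 3 mm of stud end). Which name has which size is not told; which is on the working stud changes. They do not turn. Origin: centre of the underside; x axis square to a flat, along the stand's x axis
- nut_b: one of three fixed steel hex nuts on the stand (14, 19, 24 mm across flats; all 16 mm high plus 3 mm of stud end). Which name has which size is not told; which is on the working stud changes. They do not turn. Origin: centre of the underside; x axis square to a flat, along the stand's x axis
- nut_c: one of three fixed steel hex nuts on the stand (14, 19, 24 mm across flats; all 16 mm high plus 3 mm of stud end). Which name has which size is not told; which is on the working stud changes. They do not turn. Origin: centre of the underside; x axis square to a flat, along the stand's x axis
- leg (a joint): folding leg's swing about an upright pivot on the stand's right side: 0 = folded along the side, pointing to the front (-x of the stand); it grows counterclockwise seen from above to the end stop at 1.57 = straight out to the right (-y of the stand). Light friction; from about 0.9 a spring resists (about 1.5 N at the peg), past 1.30 it pushes the leg to its end
- leg_peg (a point): centre of the top of the upright round steel peg (14 mm diameter, top 60 mm above the table, bare down to 12 mm) at the leg's end, 60 mm from the pivot: grip or push the leg here
- leg_pivot (a point): point on the leg's pivot axis, 60 mm above the table
- tray: fixed shallow wooden tray 64 x 210 mm (x, y) outside, walls 5 mm thick and 14 mm high, floor 5 mm thick; origin at the centre of its underside. The sockets stand in it in a row along y, in any order, about 65 mm apart
- socket_small: loose steel socket, 150 g, standing mouth down: round part 26 mm wide, 36 mm high, taper to 41, then a square drive head 20 x 20 mm up to 79 mm (grip here). Hex bore 16.4 mm across flats, 24 deep, open below. Origin: centre of the mouth; z up. Flats of the bore and sides of the head both face +x and -x: it fits a nut when the x axes agree to a multiple of 60 deg, within 6 deg
- socket_medium: loose steel socket, 150 g, standing mouth down: round part 32 mm wide, 36 mm high, taper to 41, then a square drive head 20 x 20 mm up to 79 mm (grip here). Hex bore 21.4 mm across flats, 24 deep, open below. Origin: centre of the mouth; z up. Flats of the bore and sides of the head both face +x and -x: it fits a nut when the x axes agree to a multiple of 60 deg, within 6 deg
- socket_large: loose steel socket, 150 g, standing mouth down: round part 38 mm wide, 36 mm high, taper to 41, then a square drive head 20 x 20 mm up to 79 mm (grip here). Hex bore 26.4 mm across flats, 24 deep, open below. Origin: centre of the mouth; z up. Flats of the bore and sides of the head both face +x and -x: it fits a nut when the x axes agree to a multiple of 60 deg, within 6 deg
- sealer_grip (a point): obstacle: top of the black grip of the blue bag sealer's raised arm, which slopes up to this point from its hinge 0.35 m nearer the robot and 85 mm high, and stands between the robot's left side and the work; pass over it or in front of it. Not to be used
- tape_roll: bystander: roll of brown tape lying flat, 100 mm across, 24 mm high; origin under its centre
- lot_stamp: bystander: wooden hand stamp standing on its foot, 37 x 48 x 74 mm; origin under its centre
- vial: bystander: small capped brown bottle, 31 mm across, 62 mm high; origin under its centre
Not all that is in view belongs to the job. What is shaped like the socket_large but blue is not meant.

How it is judged:
By the outcome, as a careful person would: the job done as asked, in the order asked, and still so for the second after the job is handed in, while the arm keeps its last pose, push and grip.
It also fails if it takes over 72 s, if anything falls off the work surface, if the arm or the gripper's body presses on something with over 40 N, if the wrist force passes 120 N, or if a joint passes its speed limit or range.

ROBOT

A 6-joint arm with a two-finger parallel gripper is mounted at the origin on the work surface; the furniture and walls round the work are solid. World frame = base frame: x ahead of the robot, y to its left, z up, the work surface at z = 0. Lengths are in m, angles in degrees, forces in N, time in s.
With the tool pointing down it reaches from about 0.3 to 0.75 m from the base axis. Payload 8.5 kg.
Tool frame: the origin (TCP) lies at the very end of the fingers, on their centre line; the grasp point (between the pads) lies 19 mm behind it; z points along the fingers, y is the line along which they close (so a half turn about z gives the same grasp; the last joint's range is limited). The gripper opens to 85 mm and grips with 20 to 120 N. Pads are 22 mm wide; open, the fingers measure 114 mm over their backs; the gripper's body (76 mm by 85 mm) begins 54 mm behind the grasp point. The pads swing forward as they close: fully open they stand 13 mm farther back than shut.
Start: joints at [60.716, 21.807, 74.336, -0, 83.858, -12.336], TCP at [0.16, 0.526, 0.231] pointing down, gripper open.
Joint ranges: [-178.18, 178.18], [-50.72, 133.34], [12.68, 142.11], [-81.47, 261.47], [9.98, 163.14], [-165.26, 165.26]. Speed limits (degrees/s): [136.94, 136.94, 180, 180, 180, 180].

INTERFACE

Orientations are given as a 3x3 rotation matrix whose columns are the frame's x, y, z axes.
In Python, from rig import observe, cams, ticket gives the robot as it stands.
- The arm moves only by the tool move_arm, never from a script. Its arguments are lists of equal length, an entry for each row: "jaw": the finger opening in cm, from 0 to 8.54; "dp": the shift along the tool's x, y, z in cm, a list of three; "turn": the turn, a rotation vector about the tool's x, y, z in rad, a list of three. In form: {"jaw": [jaw, ...], "dp": [[tx, ty, tz], ...], "turn": [[wx, wy, wz], ...]}. A call has 1 to 12 rows; each row shifts and turns the commanded pose from where the row before left it, along the tool's axes as they then stand; what a row does not reach is not made up. A row lasts 1/12 s, in which the tool goes at most 41.7 mm and 7.16 degrees, less where a joint would pass 70% of its speed; a pose out of reach is approached as far as the arm can. A call is refused whole if a number of a shift passes 4.17 or a number of a turn 0.125, either way. A call with a gripper value outside its range is refused whole. The fingers move at their own pace and stop on an object; "force" is the grip in N (left out, the last holds). Time passes only in rows, so rows that do not move let the fingers close. It gives the time, the measured TCP pose, the force, the opening and the grip force at its end, in the units of the state.
- observe(): the state, without advancing time (a new reading comes with each control period).
- cams.get_image(name): name is "side" or "top"; returns (picture, depth): 420x560x3 uint8, red, green, blue; 420x560 float32, m along the optical axis (not along the pixel's ray), 0 where there is no reading.
- cams.calibration(name): a dict with "vertical_fov" (degrees; the focal length in pixels is half the picture's height over the tangent of half this angle, whatever the lens; pixels are square), "cx", "cy" (the principal point, pixels), "k1" (the pictures are not rectified: a ray, as slopes to the right and down, at radius r is drawn at 1 + k1 r^2 times it, then the intrinsics apply), "view" (4x4, takes a point from world to camera coordinates). Camera axes: x right, y up, looking along -z (the intrinsics and any distortion apply to the point x, -y, -z); pixel columns grow to the right and rows downward; lengths in m; the calibration is good to about 2 mm. A picture is of the moment at which its call begins. calibration takes no time and is no camera call.
- ticket.close_job(): hands the job in; it is judged then, once.
Trained networks look in the newest picture that a camera, given by its name, has taken for a name from the list of things; names that differ only in an ending like _2 or _b are one class to them, and where a whole thing is asked for, a point or a joint stands for the part that bears it (a point fixed in the world has none). Each returns a list of dicts, best first, with "p" (0 to 1); they miss things now and then, are a little off and sometimes report something else, mostly with a low value. They report only what shows in the picture. A call takes as long as a camera call. They do not tell look-alikes from the thing itself.
- cams.spot_in(camera, query): "box" ([centre column, centre row, width, height] as shares, 0 to 1, of the picture: columns of its width, rows of its height, round what is visible of it).
- cams.outline_of(camera, query): "mask" (420x560 bool, what is visible of it) and "box" ([centre column, centre row, width, height] as shares, 0 to 1, of the picture: columns of its width, rows of its height, round what is visible of it).
- cams.mark_of(camera, query): "location" ([column, row] as shares, 0 to 1, of the picture: columns of its width, rows of its height: a listed point, or the origin of a listed thing).
The state is a dict: "time_s": time; "q": joint angles; "qvel": joint speeds; "joint_efforts": joint torques, N m; "position": TCP position; "tool_rot": TCP orientation; "ft_force": force on the tool from outside, world axes, zero at the start; "wrist_torque": the same for the moment, N m; "grip_width": finger opening in m; "gripper_force": force on a finger pad.
Only numpy, scipy, OpenCV 4.12 (cv2) and the standard library are available. Lean on these libraries where they do the work, as an engineer would, in place of code of your own. Each camera call takes 0.05 s, during which the arm holds its last target. There are 200 camera calls.

## Working session

There is one attempt and no reset: what is moved stays moved. The work goes in short steps, Python scripts to look and compute and a tool call to move; the robot and the scene stay as the last step left them, time stands still between calls to the robot, and variables do not carry over. Pictures are saved under pics/ and viewed, at most 10 in all, crops included, and the job is handed in when it is done.

Besides the shell and the picture viewer there is one more tool, called in YAML: its name, and indented under it one key for each argument. move_arm: Moves the arm, as the interface text tells. Its arguments: {"type":"object","properties":{"jaw":{"type":"array","items":{"type":"number"}},"dp":{"type":"array","items":{"type":"array","items":{"type":"number"}}},"turn":{"type":"array","items":{"type":"array","items":{"type":"number"}}},"force":{"type":"number"}},"required":["jaw","dp","turn"]}

```bash
ls; mkdir -p pics
cat > h.py <<'E'
import numpy as np, cv2
from rig import observe, cams, ticket
def K(n):
    c=cams.calibration(n); f=210/np.tan(np.radians(c["vertical_fov"])/2); return c,f
def ray(n,u,v):
    c,f=K(n); x,y=(u-c["cx"])/f,(v-c["cy"])/f
    rd=np.hypot(x,y); r=rd
    for _ in range(30): r=rd/(1+c["k1"]*r*r)
    s=r/rd if rd>0 else 1
    return np.array([x*s,-y*s,-1.])
def world(n,u,v,d):
    V=np.array(K(n)[0]["view"]); return (np.linalg.inv(V)@np.append(ray(n,u,v)*d,1))[:3]
def atz(n,u,v,z):
    V=np.array(K(n)[0]["view"]); I=np.linalg.inv(V); o=I[:3,3]; d=I[:3,:3]@ray(n,u,v); return o+d*(z-o[2])/d[2]
def cloud(n,dep):
    c,f=K(n); V=np.array(c["view"]); I=np.linalg.inv(V)
    v,u=np.mgrid[0:420,0:560]; x=(u-c["cx"])/f; y=(v-c["cy"])/f; rd=np.hypot(x,y); r=rd.copy()
    for _ in range(30): r=rd/(1+c["k1"]*r*r)
    s=np.where(rd>0,r/np.maximum(rd,1e-9),1)
    P=np.stack([x*s*dep,-y*s*dep,-dep],-1); return P@I[:3,:3].T+I[:3,3]
def proj(n,p):
    c,f=K(n); q=np.array(c["view"])@np.append(p,1); x,y=q[0]/-q[2],-q[1]/-q[2]; s=1+c["k1"]*(x*x+y*y); return c["cx"]+f*x*s,c["cy"]+f*y*s
E
python3 - <<'E'
from h import *
np.set_printoptions(precision=4,suppress=True)
for n in("top","side"):
    im,d=cams.get_image(n); cv2.imwrite(f"pics/{n}0.png",im[:,:,::-1]); np.save(n+"0.npy",d); np.save(n+"0i.npy",im)
    c,f=K(n); print(n,f,c["k1"],np.linalg.inv(np.array(c["view"])))
    for q in["stand","nut_seat","leg_peg","leg_pivot","tray","socket_small","socket_medium","socket_large","sealer_grip","tape_roll","lot_stamp","vial"]:
        r=cams.mark_of(n,q)[:4]; P=cloud(n,d)
        for e in r[:4]:
            u,v=e["location"][0]*560,e["location"][1]*420
            print(q,round(e["p"],2),round(u),round(v),P[min(int(v),419),min(int(u),559)])
s=observe(); print(s["time_s"],s["position"],s["tool_rot"])
E
```

```text
pics
top 392.013478724029 -0.017412366355974755 [[-0.0204  0.9983 -0.0538  0.4387]
 [-0.9998 -0.0201  0.005  -0.003 ]
 [ 0.0039  0.0539  0.9985  1.0094]
 [ 0.      0.      0.      1.    ]]
stand 0.73 328 161 [ 0.6011 -0.121   0.0294]
stand 0.39 327 169 [ 0.5757 -0.1157  0.0477]
nut_seat 0.94 326 168 [ 0.5787 -0.1111  0.0452]
leg_peg 0.66 364 177 [ 0.5548 -0.2036  0.0626]
leg_pivot 0.61 358 151 [ 0.6281 -0.2006  0.0004]
leg_pivot 0.39 378 258 [ 0.3517 -0.2401  0.0151]
tray 0.63 355 217 [ 0.4583 -0.1789  0.0483]
socket_small 0.52 376 218 [ 0.4552 -0.2397  0.02  ]
socket_medium 0.52 378 219 [ 0.4499 -0.2419  0.031 ]
socket_medium 0.5 358 220 [ 0.4479 -0.1812  0.0858]
socket_large 0.68 330 221 [ 0.4493 -0.1151  0.0862]
socket_large 0.66 319 255 [ 0.3674 -0.0877  0.08  ]
sealer_grip 0.74 257 124 [0.6332 0.0432 0.2777]
tape_roll 0.61 181 151 [0.6384 0.255  0.0071]
lot_stamp 0.48 376 259 [ 0.351  -0.2395  0.0069]
vial 0.72 232 143 [0.6486 0.1185 0.0439]
side 462.25764058088924 0.03814262624112601 [[ 0.9291  0.1393 -0.3426  0.1318]
 [-0.369   0.4127 -0.8328 -0.9278]
 [ 0.0254  0.9002  0.4348  0.6518]
 [ 0.      0.      0.      1.    ]]
stand 0.94 328 278 [ 0.5813 -0.1472  0.0325]
nut_seat 0.85 322 272 [ 0.5788 -0.1207  0.0355]
leg_peg 0.79 333 284 [ 0.5585 -0.2061  0.061 ]
tray 0.67 281 313 [ 0.1318 -0.9278  0.6518]
socket_small 0.72 297 328 [ 0.4487 -0.2667  0.0212]
socket_medium 0.78 282 310 [ 0.4436 -0.204   0.0203]
socket_large 0.95 230 294 [ 0.3551 -0.1066  0.0184]
socket_large 0.91 272 294 [ 0.4432 -0.1392  0.019 ]
sealer_grip 0.84 318 149 [0.8379 0.4523 0.1257]
tape_roll 0.63 282 212 [0.6146 0.2196 0.026 ]
tape_roll 0.32 284 311 [ 0.4482 -0.2043  0.0167]
lot_stamp 0.93 246 345 [ 0.3434 -0.2592  0.0064]
vial 0.67 308 232 [0.6047 0.0169 0.063 ]
vial 0.49 313 147 [0.8422 0.4932 0.1194]
1.3 [0.1603 0.5261 0.2313] [[-0.9566  0.2915 -0.    ]
 [ 0.2915  0.9566  0.    ]
 [ 0.      0.     -1.    ]]
```

Run:
```python
import cv2
a=cv2.imread("pics/top0.png"); b=cv2.imread("pics/side0.png")
c=cv2.resize(a[130:280,230:430],(800,600),interpolation=cv2.INTER_CUBIC); cv2.imwrite("pics/topc.png",c)
cv2.imwrite("pics/sidec.png",cv2.resize(b[200:380,200:440],(800,600),interpolation=cv2.INTER_CUBIC))
```

```text
(no output)
```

View pics/top0.png

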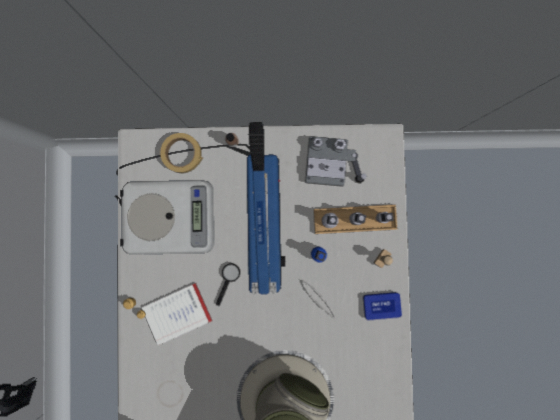

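View pics/topc.png

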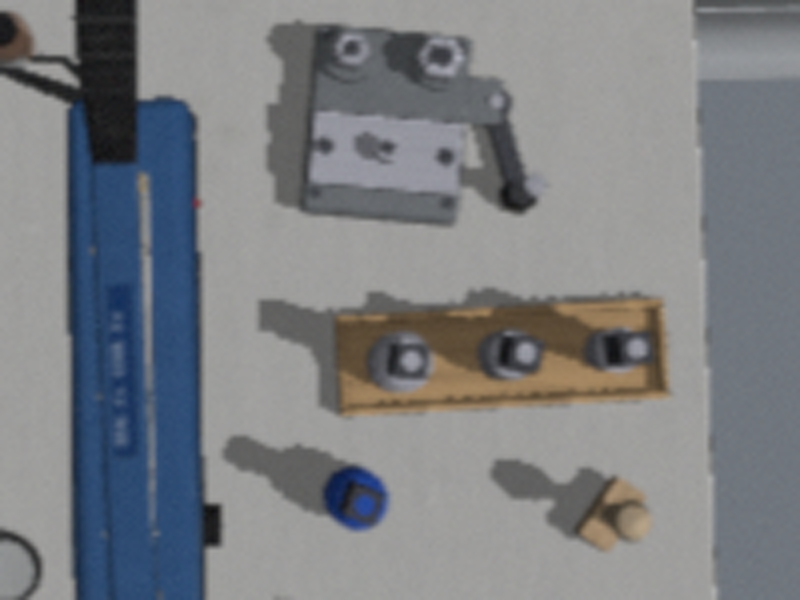

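View pics/sidec.png

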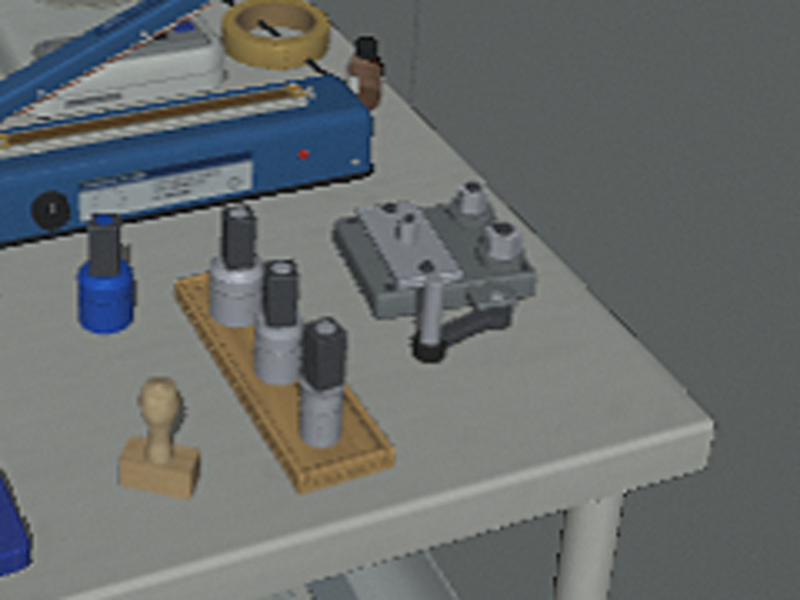

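The top view shows the large socket at (330,221), the medium at (358,220) and the small at (378,218) in the tray. The blue look-alike is at (319,255), outside the tray, so I'm ignoring it. The stand is at (328,161), the leg peg at (363,178), and the nut on the working stud looks like a small one. In the side crop the widths agree: the narrowest steel socket is the one nearest the camera.

Run:
```python
from h import *
np.set_printoptions(precision=4,suppress=True)
P={n:cloud(n,np.load(n+"0.npy")) for n in("top","side")}
def box(n,lo,hi):
    p=P[n].reshape(-1,3); return p[np.all((p>lo)&(p<hi),1)]
def rep(t,n,lo,hi):
    p=box(n,lo,hi)
    if len(p)<4: print(t,n,len(p)); return
    r=cv2.minAreaRect((p[:,:2]*1000).astype(np.float32)); print(t,n,len(p),"mean",p.mean(0),"med",np.median(p,0),"rect",np.round(r[0],1),np.round(r[1],1),round(r[2],1))
for n in P:
    rep("table",n,[.4,-.05,-.02],[.6,-.02,.02])
    rep("base",n,[.5,-.2,.015],[.68,-.06,.026])
    rep("strap",n,[.5,-.2,.0265],[.61,-.06,.032])
    rep("stud",n,[.55,-.14,.04],[.61,-.09,.08])
    rep("spareL",n,[.61,-.12,.035],[.68,-.06,.08])
    rep("spareR",n,[.61,-.17,.035],[.68,-.125,.08])
    rep("peg",n,[.53,-.24,.056],[.58,-.18,.075])
    rep("pegall",n,[.53,-.24,.02],[.58,-.18,.075])
    rep("leg",n,[.53,-.24,.004],[.64,-.185,.02])
    for i,y in enumerate((-.12,-.18,-.242)):
        rep("head%d"%i,n,[.42,y-.028,.078],[.48,y+.028,.095])
        rep("headside%d"%i,n,[.42,y-.028,.05],[.48,y+.028,.095])
        rep("body%d"%i,n,[.42,y-.03,.02],[.48,y+.03,.045])
    rep("tray",n,[.40,-.3,.009],[.5,-.06,.016])
for q in("nut_a","nut_b","nut_c"):
    print(q,[(round(e["p"],2),np.round(np.multiply(e["location"],[560,420]))) for e in cams.mark_of("top",q)[:3]])
```

```text
table top 897 mean [ 0.4995 -0.035   0.0011] med [ 0.4985 -0.035   0.001 ] rect [500.2 -35. ] [199.4  29.9] 0.0
base top 961 mean [ 0.6017 -0.1265  0.0222] med [ 0.6126 -0.1252  0.0225] rect [ 599.7 -136.1] [135.  120.9] 83.9
strap top 442 mean [ 0.5802 -0.1171  0.0301] med [ 0.5795 -0.1175  0.0303] rect [ 576.  -131.7] [128.5  60.9] 89.0
stud top 29 mean [ 0.5809 -0.116   0.0473] med [ 0.5806 -0.1158  0.0472] rect [ 581.2 -116.2] [13.3 13.5] 63.7
spareL top 61 mean [ 0.643  -0.0946  0.0462] med [ 0.6427 -0.0949  0.0473] rect [643.4 -95.4] [24.9 18.6] 82.1
spareR top 79 mean [ 0.6365 -0.1486  0.0472] med [ 0.6371 -0.1492  0.0477] rect [ 637.6 -149.1] [21.2 24.3] 62.8
peg top 28 mean [ 0.5555 -0.2006  0.0607] med [ 0.5551 -0.2013  0.0612] rect [ 556.1 -200.9] [12.5 12.1] 1.3
pegall top 44 mean [ 0.5545 -0.1994  0.0521] med [ 0.5547 -0.199   0.0593] rect [ 555.6 -200.7] [12.7 12.8] 63.5
leg top 185 mean [ 0.5818 -0.1999  0.0119] med [ 0.5794 -0.1953  0.0132] rect [ 585.7 -212.5] [103.9  54. ] 0.4
head0 top 74 mean [ 0.4496 -0.1219  0.0851] med [ 0.4493 -0.1222  0.0851] rect [ 449.2 -12
[... 2790 characters left out ...]
.0837] med [ 0.4513 -0.2576  0.0843] rect [ 452.4 -255.1] [20.1 22.1] 4.6
headside2 side 243 mean [ 0.4506 -0.2589  0.0717] med [ 0.4495 -0.2617  0.0726] rect [ 452.9 -254.8] [21.4 23.1] 6.5
body2 side 122 mean [ 0.4492 -0.2626  0.0323] med [ 0.4479 -0.2637  0.0325] rect [ 451.1 -261.4] [13.4 25.3] 72.8
tray side 497 mean [ 0.442  -0.2201  0.013 ] med [ 0.437  -0.2422  0.0135] rect [ 450.1 -188.7] [ 67.3 214. ] 2.8
nut_a [(0.49, array([315., 144.])), (0.44, array([338., 148.])), (0.38, array([326., 168.]))]
nut_b [(0.49, array([315., 144.])), (0.44, array([338., 148.])), (0.38, array([326., 168.]))]
nut_c [(0.49, array([315., 144.])), (0.44, array([338., 148.])), (0.38, array([326., 168.]))]
```

```bash
cat >> h.py <<'E'
from scipy.spatial.transform import Rotation as Ro
def plan(x,y,z,hd,n,p=None,h0=None):
    """one straight leg to TCP (x,y,z), tool-y heading hd deg, tool down, n rows; prints constant rows"""
    s=observe(); R=np.array(s["tool_rot"]); p=np.array(s["position"]) if p is None else np.array(p)
    h=np.degrees(np.arctan2(R[1,1],R[0,1])) if h0 is None else h0
    d=(np.array([x,y,z])-p)*100/n; t=-np.radians(hd-h)/n
    out=[]
    for i in range(n):
        a=np.radians(h)-t*i; ty=np.array([np.cos(a),np.sin(a),0]); tx=np.array([-ty[1],ty[0],0])*-1
        tx=np.cross(ty,[0,0,-1]); out.append([round(float(d@tx),2),round(float(d@ty),2),round(float(-d[2]),2)])
    print(out,"turn",round(t,4)); return [x,y,z],hd
E
python3 - <<'E'
from h import *
np.set_printoptions(precision=4,suppress=True)
for n in("top","side"):
    p=cloud(n,np.load(n+"0.npy")).reshape(-1,3)
    g=np.load(n+"0i.npy").reshape(-1,3)
    def sel(lo,hi): return p[np.all((p>lo)&(p<hi),1)]
    b=sel([.5,-.178,.017],[.68,-.05,.034]); 
    # drop outliers, fit by yaw scan of extents
    best=min(((lambda q:(np.ptp(np.percentile(q[:,0],[1,99]))*np.ptp(np.percentile(q[:,1],[1,99])),a,q.min(0),q.max(0)))(b[:,:2]@np.array([[np.cos(a),-np.sin(a)],[np.sin(a),np.cos(a)]])) for a in np.radians(np.arange(-12,6,.5))),key=lambda t:t[0])
    print(n,np.degrees(best[1]),best[2:],)
    for e in cams.mark_of(n,"leg_pivot")[:2]:
        u,v=np.multiply(e["location"],[560,420]); print("pivot",e["p"],atz(n,u,v,.06))
    for q,z in(("leg_peg",.06),("nut_seat",.03)):
        for e in cams.mark_of(n,q)[:1]:
            u,v=np.multiply(e["location"],[560,420]); print(q,e["p"],atz(n,u,v,z))
for a,b in ((354.2,155),): print("boss",atz("top",a,b,.02))
T=plan(.30,.10,.27,20,12); T=plan(.50,-.16,.14,-40,10,*T)
E
```

```text
top -8.0 (array([ 0.5508, -0.0914]), array([0.6727, 0.0175]))
pivot 0.61 [ 0.6164 -0.1902  0.06  ]
pivot 0.39 [ 0.3554 -0.2309  0.06  ]
leg_peg 0.66 [ 0.5531 -0.2041  0.06  ]
nut_seat 0.94 [ 0.5809 -0.1142  0.03  ]
side -8.5 (array([ 0.5489, -0.087 ]), array([0.674 , 0.0257]))
leg_peg 0.79 [ 0.5608 -0.2063  0.06  ]
nut_seat 0.85 [ 0.5816 -0.1158  0.03  ]
boss [ 0.6143 -0.1893  0.02  ]
[[-2.15, -3.06, -0.32], [-2.38, -2.88, -0.32], [-2.59, -2.69, -0.32], [-2.79, -2.48, -0.32], [-2.98, -2.26, -0.32], [-3.14, -2.02, -0.32], [-3.29, -1.78, -0.32], [-3.41, -1.52, -0.32], [-3.52, -1.25, -0.32], [-3.61, -0.97, -0.32], [-3.67, -0.69, -0.32], [-3.71, -0.41, -0.32]] turn 0.0772
[[-3.13, 0.99, 1.3], [-3.01, 1.31, 1.3], [-2.85, 1.62, 1.3], [-2.67, 1.91, 1.3], [-2.45, 2.18, 1.3], [-2.21, 2.42, 1.3], [-1.95, 2.64, 1.3], [-1.66, 2.83, 1.3], [-1.36, 2.99, 1.3], [-1.04, 3.11, 1.3]] turn 0.1047
```

move_arm:
  jaw: [4, 4, 4, 4, 4, 4, 4, 4, 4, 4, 4, 4]
  dp:
    - [-2.15, -3.05, -0.3]
    - [-2.4, -2.9, -0.3]
    - [-2.6, -2.7, -0.3]
    - [-2.8, -2.5, -0.3]
    - [-3.0, -2.25, -0.3]
    - [-3.15, -2.0, -0.3]
    - [-3.3, -1.8, -0.3]
    - [-3.4, -1.5, -0.3]
    - [-3.5, -1.25, -0.3]
    - [-3.6, -0.95, -0.3]
    - [-3.65, -0.7, -0.3]
    - [-3.7, -0.4, -0.3]
  turn:
    - [0, 0, 0.077]
    - [0, 0, 0.077]
    - [0, 0, 0.077]
    - [0, 0, 0.077]
    - [0, 0, 0.077]
    - [0, 0, 0.077]
    - [0, 0, 0.077]
    - [0, 0, 0.077]
    - [0, 0, 0.077]
    - [0, 0, 0.077]
    - [0, 0, 0.077]
    - [0, 0, 0.077]

```text
time_s: 2.75
position: [0.3008, 0.0987, 0.2678]
tool_rot: [[-0.34, 0.94, 0.001], [0.94, 0.34, -0.0], [-0.0, 0.001, -1.0]]
ft_force: [0.7, 1.3, 0.3]
grip_width: 0.04
gripper_force: 0.0
```

move_arm:
  jaw: [4, 4, 4, 4, 4, 4, 4, 4, 4, 4, 4]
  dp:
    - [-3.15, 1.0, 0]
    - [-3.0, 1.3, 0.5]
    - [-2.85, 1.6, 1.3]
    - [-2.65, 1.9, 1.3]
    - [-2.45, 2.2, 1.3]
    - [-2.2, 2.4, 1.3]
    - [-1.95, 2.65, 1.3]
    - [-1.65, 2.85, 1.3]
    - [-1.35, 3.0, 1.3]
    - [-1.05, 3.1, 1.3]
    - [0, 0, 0]
  turn:
    - [0, 0, 0.105]
    - [0, 0, 0.105]
    - [0, 0, 0.105]
    - [0, 0, 0.105]
    - [0, 0, 0.105]
    - [0, 0, 0.105]
    - [0, 0, 0.105]
    - [0, 0, 0.105]
    - [0, 0, 0.105]
    - [0, 0, 0.105]
    - [0, 0, 0]

```text
time_s: 3.67
position: [0.503, -0.1632, 0.1554]
tool_rot: [[0.65, 0.76, -0.002], [0.76, -0.65, 0.0], [-0.001, -0.002, -1.0]]
ft_force: [-1.1, 0.2, -0.5]
grip_width: 0.0403
gripper_force: 0.0
```

Run:
```python
from h import *
T=plan(.5555,-.2022,.10,-40,4); T=plan(.5555,-.2022,.032,-40,4,*T)
# arc rows: start 12.8deg (world ccw from -x) to 95-3
pv=np.array([.615,-.189]); h=np.radians(-40); ty=np.array([np.cos(h),np.sin(h)]); tx=np.array([ty[1]*-1,ty[0]*1])*1
tx=np.cross([*ty,0],[0,0,-1])[:2]
A=np.radians(np.linspace(12.8,93,21)); q=pv+.061*np.stack([-np.cos(A),-np.sin(A)],1)
print(q[0],q[-1],[[round(float(d@tx*100),2),round(float(d@ty*100),2)] for d in np.diff(q,axis=0)])
s=observe(); print(s["position"],s["ft_force"],s["grip_width"])
```

```text
[[0.11, 1.63, 1.39], [0.11, 1.63, 1.39], [0.1, 1.63, 1.39], [0.1, 1.63, 1.39]] turn -0.0023
[[0.0, 0.0, 1.7], [0.0, 0.0, 1.7], [0.0, 0.0, 1.7], [0.0, 0.0, 1.7]] turn -0.0
[ 0.55551589 -0.20251446] [ 0.61819249 -0.2499164 ] [[-0.25, 0.35], [-0.22, 0.37], [-0.19, 0.38], [-0.17, 0.39], [-0.14, 0.4], [-0.11, 0.41], [-0.08, 0.42], [-0.05, 0.42], [-0.02, 0.43], [0.01, 0.43], [0.04, 0.43], [0.07, 0.42], [0.1, 0.42], [0.12, 0.41], [0.15, 0.4], [0.18, 0.39], [0.21, 0.37], [0.23, 0.36], [0.26, 0.34], [0.28, 0.32]]
[ 0.5030194  -0.16320887  0.15541059] [-1.05912188  0.23402169 -0.51312386] 0.040325659852934896
```

move_arm:
  jaw: [4, 4, 4, 4, 4, 4, 4, 4, 2.4, 2.4, 2.4]
  dp:
    - [0.1, 1.6, 1.4]
    - [0.1, 1.6, 1.4]
    - [0.1, 1.6, 1.4]
    - [0.1, 1.6, 1.4]
    - [0, 0, 1.7]
    - [0, 0, 1.7]
    - [0, 0, 1.7]
    - [0, 0, 1.7]
    - [0, 0, 0]
    - [0, 0, 0]
    - [0, 0, 0]
  turn:
    - [0, 0, 0]
    - [0, 0, 0]
    - [0, 0, 0]
    - [0, 0, 0]
    - [0, 0, 0]
    - [0, 0, 0]
    - [0, 0, 0]
    - [0, 0, 0]
    - [0, 0, 0]
    - [0, 0, 0]
    - [0, 0, 0]

```text
time_s: 4.58
position: [0.5532, -0.1977, 0.0354]
tool_rot: [[0.643, 0.766, 0.001], [0.766, -0.643, -0.001], [0.0, 0.001, -1.0]]
ft_force: [-0.2, 0.3, -0.9]
grip_width: 0.0239
gripper_force: 0.0
```

Run:
```python
from h import *
im,d=cams.get_image("side"); cv2.imwrite("pics/s1.png",cv2.resize(im[200:340,240:440,::-1],(800,560),interpolation=cv2.INTER_CUBIC))
```

```text
(no output)
```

View pics/s1.png

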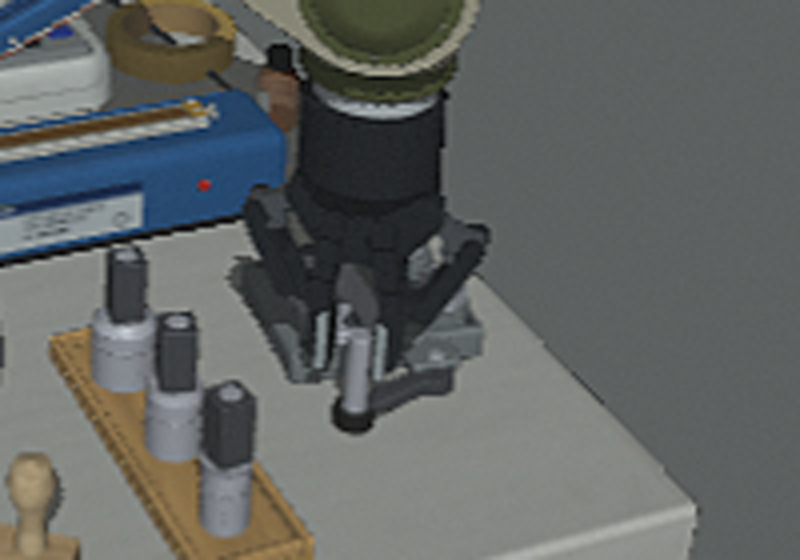

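The pads stand either side of the peg, with the peg at (355,360) in the crop. I'm shifting a few mm toward it and following the arc.

move_arm:
  jaw: [2.4, 2.4, 2.4, 2.4, 2.4, 2.4, 2.4, 2.4, 2.4, 2.4, 2.4, 2.4]
  dp:
    - [-0.35, 0.5, 0]
    - [-0.25, 0.35, 0]
    - [-0.2, 0.35, 0]
    - [-0.2, 0.4, 0]
    - [-0.15, 0.4, 0]
    - [-0.15, 0.4, 0]
    - [-0.1, 0.4, 0]
    - [-0.1, 0.4, 0]
    - [-0.05, 0.4, 0]
    - [0, 0.4, 0]
    - [0, 0.4, 0]
    - [0.05, 0.4, 0]
  turn:
    - [0, 0, 0]
    - [0, 0, 0]
    - [0, 0, 0]
    - [0, 0, 0]
    - [0, 0, 0]
    - [0, 0, 0]
    - [0, 0, 0]
    - [0, 0, 0]
    - [0, 0, 0]
    - [0, 0, 0]
    - [0, 0, 0]
    - [0, 0, 0]

```text
time_s: 5.63
position: [0.5797, -0.2399, 0.0342]
tool_rot: [[0.643, 0.766, -0.001], [0.766, -0.643, 0.0], [-0.0, -0.001, -1.0]]
ft_force: [-2.8, -0.3, 0.3]
grip_width: 0.024
gripper_force: 1.5
```

move_arm:
  jaw: [2.4, 2.4, 2.4, 2.4, 2.4, 2.4, 2.4, 2.4, 2.4]
  dp:
    - [0.05, 0.4, 0]
    - [0.1, 0.4, 0]
    - [0.1, 0.4, 0]
    - [0.15, 0.4, 0]
    - [0.2, 0.4, 0]
    - [0.2, 0.4, 0]
    - [0.2, 0.3, 0]
    - [0.2, 0.2, 0]
    - [0, 0, 0]
  turn:
    - [0, 0, 0]
    - [0, 0, 0]
    - [0, 0, 0]
    - [0, 0, 0]
    - [0, 0, 0]
    - [0, 0, 0]
    - [0, 0, 0]
    - [0, 0, 0]
    - [0, 0, 0]

```text
time_s: 6.38
position: [0.6104, -0.2492, 0.0343]
tool_rot: [[0.643, 0.766, 0.001], [0.766, -0.643, -0.0], [0.0, 0.001, -1.0]]
ft_force: [0.0, -0.5, -0.1]
grip_width: 0.0239
gripper_force: 0.0
```

Run:
```python
from h import *
np.set_printoptions(precision=4,suppress=True)
im,d=cams.get_image("side"); cv2.imwrite("pics/s2.png",cv2.resize(im[200:340,240:440,::-1],(800,560),interpolation=cv2.INTER_CUBIC))
P=cloud("side",d).reshape(-1,3); 
for e in cams.mark_of("side","leg_peg")[:2]:
    u,v=np.multiply(e["location"],[560,420]); print(e["p"],u,v,atz("side",u,v,.06))
```

```text
0.58 360.976 292.194 [ 0.6037 -0.2516  0.06  ]
```

View pics/s2.png

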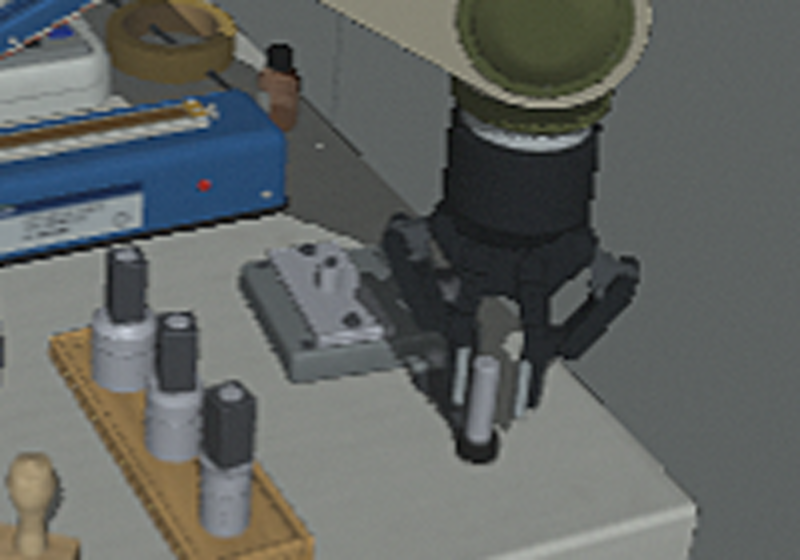

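The leg is nearly straight out, with the peg at (480,400) in the crop. I'm nudging it on to confirm the stop.

move_arm:
  jaw: [2.4, 2.4, 2.4]
  dp:
    - [0.15, 0.2, 0]
    - [0.15, 0.2, 0]
    - [0, 0, 0]
  turn:
    - [0, 0, 0]
    - [0, 0, 0]
    - [0, 0, 0]

```text
time_s: 6.73
position: [0.6119, -0.2487, 0.0338]
tool_rot: [[0.643, 0.766, -0.008], [0.766, -0.643, 0.003], [-0.003, -0.008, -1.0]]
ft_force: [-13.6, 2.6, 6.4]
grip_width: 0.0242
gripper_force: 6.0
```

move_arm:
  jaw: [2.4, 4.5, 4.5, 4.5, 4.5, 4.5, 4.5]
  dp:
    - [-0.3, -0.4, 0]
    - [0, 0, 0]
    - [0, 0, -2]
    - [0, 0, -3]
    - [0, 0, -3]
    - [0, 0, -3]
    - [0, 0, -1]
  turn:
    - [0, 0, 0]
    - [0, 0, 0]
    - [0, 0, 0]
    - [0, 0, 0]
    - [0, 0, 0]
    - [0, 0, 0]
    - [0, 0, 0]

```text
time_s: 7.32
position: [0.6113, -0.2501, 0.1595]
tool_rot: [[0.643, 0.766, 0.007], [0.766, -0.643, -0.004], [0.001, 0.008, -1.0]]
ft_force: [0.7, -1.1, 0.8]
grip_width: 0.045
gripper_force: 0.0
```

Run:
```python
from h import *
T=plan(.453,-.2538,.13,1,7); T=plan(.453,-.2538,.05,1,4,*T)
```

```text
[[-1.5, -1.7, 0.42], [-1.31, -1.84, 0.42], [-1.12, -1.97, 0.42], [-0.91, -2.07, 0.42], [-0.7, -2.15, 0.42], [-0.47, -2.21, 0.42], [-0.24, -2.25, 0.42]] turn -0.1023
[[0.0, 0.0, 2.0], [0.0, 0.0, 2.0], [0.0, 0.0, 2.0], [0.0, 0.0, 2.0]] turn -0.0
```

move_arm:
  jaw: [4.5, 4.5, 4.5, 4.5, 4.5, 4.5, 4.5, 4.5]
  dp:
    - [-1.5, -1.7, 0]
    - [-1.3, -1.85, 0.2]
    - [-1.1, -1.95, 0.4]
    - [-0.9, -2.05, 0.4]
    - [-0.7, -2.15, 0.6]
    - [-0.5, -2.2, 0.6]
    - [-0.25, -2.25, 0.6]
    - [0, 0, 0]
  turn:
    - [0, 0, -0.102]
    - [0, 0, -0.102]
    - [0, 0, -0.102]
    - [0, 0, -0.102]
    - [0, 0, -0.102]
    - [0, 0, -0.102]
    - [0, 0, -0.102]
    - [0, 0, 0]

```text
time_s: 7.98
position: [0.4488, -0.2522, 0.1252]
tool_rot: [[-0.019, 1.0, -0.003], [1.0, 0.019, 0.002], [0.002, -0.003, -1.0]]
ft_force: [1.2, -0.8, -0.1]
grip_width: 0.0452
gripper_force: 0.0
```

Run:
```python
from h import *
np.set_printoptions(precision=4,suppress=True)
print(observe()["position"]); T=plan(.453,-.2538,.05,1,4)
im,d=cams.get_image("top"); p=cloud("top",d).reshape(-1,3); np.save("top1.npy",d)
cv2.imwrite("pics/t1.png",cv2.resize(im[125:245,290:430,::-1],(700,600),interpolation=cv2.INTER_CUBIC))
b=p[np.all((p>[.59,-.29,.05])&(p<[.64,-.21,.075]),1)]; print("peg",len(b),np.median(b,0))
for e in cams.mark_of("top","leg_peg")[:1]: print(e["p"],atz("top",e["location"][0]*560,e["location"][1]*420,.06))
```

```text
[ 0.4488 -0.2522  0.1252]
[[-0.04, 0.11, 1.88], [-0.04, 0.11, 1.88], [-0.04, 0.11, 1.88], [-0.04, 0.11, 1.88]] turn 0.0003
peg 31 [ 0.6059 -0.2447  0.0608]
0.53 [ 0.6118 -0.2504  0.06  ]
```

View pics/t1.png

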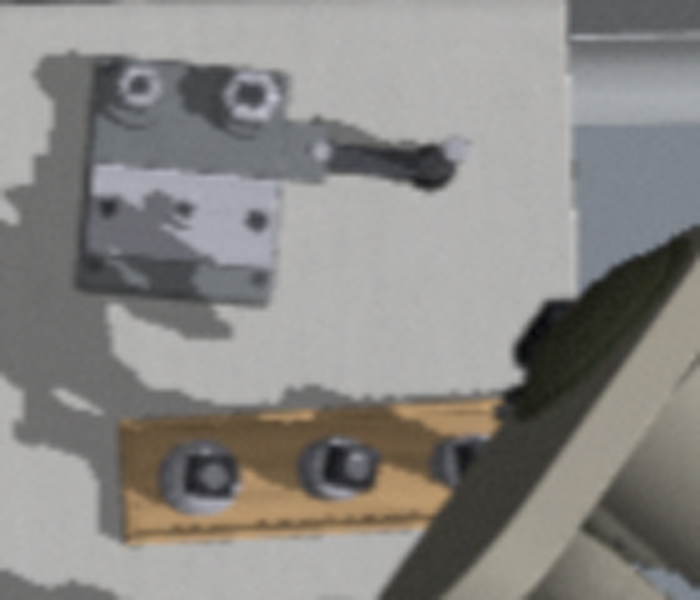

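The leg is straight out, square to the stand, from pivot (320,150) to peg (450,155) in the crop. Next is the small socket.

move_arm:
  jaw: [4.5, 4.5, 4.5, 4.5, 4.5, 1.5, 1.5, 1.5, 1.5, 1.5, 1.5]
  dp:
    - [0, 0.1, 1.85]
    - [0, 0.1, 1.85]
    - [-0.05, 0.1, 1.85]
    - [-0.05, 0.1, 1.85]
    - [0, 0, 0]
    - [0, 0, 0]
    - [0, 0, 0]
    - [0, 0, 0]
    - [0, 0, 0]
    - [0, 0, 0]
    - [0, 0, 0]
  turn:
    - [0, 0, 0]
    - [0, 0, 0]
    - [0, 0, 0]
    - [0, 0, 0]
    - [0, 0, 0]
    - [0, 0, 0]
    - [0, 0, 0]
    - [0, 0, 0]
    - [0, 0, 0]
    - [0, 0, 0]
    - [0, 0, 0]
  force: 50

```text
time_s: 9.0
position: [0.4566, -0.2543, 0.0533]
tool_rot: [[-0.015, 1.0, 0.002], [1.0, 0.015, -0.002], [-0.002, 0.002, -1.0]]
ft_force: [1.5, -0.7, 5.9]
grip_width: 0.0194
gripper_force: 51.1
```

Run:
```python
from h import *
np.set_printoptions(precision=4,suppress=True)
s=observe();print(s["position"],s["grip_width"])
# stand yaw: long edges of strap by height in the unshaded first top cloud; nut centre from both
p=cloud("top",np.load("top0.npy")); im=np.load("top0i.npy")
g=cv2.GaussianBlur(cv2.cvtColor(im,cv2.COLOR_RGB2GRAY),(0,0),1).astype(float)
H=p[:,:,2]
# columns 312-342: rows of strap top/bottom brightness edges ; subpixel
def edge(u,v0,v1,sgn):
    gr=np.diff(g[v0:v1,u])*sgn; i=int(np.argmax(gr)); return v0+i+.5
for name,v0,v1,sg,z in(("strap far",154,164,1,.03),("strap near",172,182,-1,.03),("base near",179,192,1,.01),("base far",132,142,-1,.022)):
    q=np.array([atz("top",u,edge(u,v0,v1,sg),z)[:2] for u in range(312,341)])
    a=np.polyfit(q[:,1],q[:,0],1); r=q[:,0]-np.polyval(a,q[:,1]); k=abs(r)<.003; a=np.polyfit(q[k,1],q[k,0],1)
    print(name,k.sum(),"yaw",-np.degrees(np.arctan(a[0])),"x at y=-.117",np.polyval(a,-.117))
T=plan(.453,-.2535,.15,1,4); T=plan(.5803,-.1168,.15,-5,8,*T); T=plan(.5803,-.1168,.10,-5,3,*T)
```

```text
[ 0.4566 -0.2543  0.0533] 0.019427926646775
strap far 29 yaw -6.519399179337952 x at y=-.117 0.603947607697373
strap near 29 yaw -6.186919321261778 x at y=-.117 0.5589287576608681
base near 29 yaw -6.470775652580183 x at y=-.117 0.5403540071245537
base far 24 yaw -6.68221586434551 x at y=-.117 0.6621239958906616
[[0.02, -0.09, -2.42], [0.02, -0.09, -2.42], [0.02, -0.09, -2.42], [0.02, -0.09, -2.42]] turn -0.0007
[[1.68, 1.62, -0.0], [1.7, 1.6, -0.0], [1.72, 1.58, -0.0], [1.74, 1.55, -0.0], [1.76, 1.53, -0.0], [1.78, 1.51, -0.0], [1.8, 1.48, -0.0], [1.82, 1.46, -0.0]] turn 0.0131
[[0.0, 0.0, 1.67], [0.0, 0.0, 1.67], [0.0, 0.0, 1.67]] turn -0.0
```

Run:
```python
from h import *
T=plan(.4566,-.2543,.1533,0.9,4); T=plan(.582,-.117,.1533,-6.4,7,*T); T=plan(.582,-.117,.11,-6.4,3,*T)
```

```text
[[-0.0, 0.0, -2.5], [-0.0, 0.0, -2.5], [-0.0, 0.0, -2.5], [-0.0, 0.0, -2.5]] turn -0.0002
[[1.93, 1.82, -0.0], [1.97, 1.79, -0.0], [2.0, 1.75, -0.0], [2.03, 1.71, -0.0], [2.06, 1.68, -0.0], [2.09, 1.64, -0.0], [2.12, 1.6, -0.0]] turn 0.0182
[[0.0, 0.0, 1.44], [0.0, 0.0, 1.44], [0.0, 0.0, 1.44]] turn -0.0
```

move_arm:
  jaw: [1.5, 1.5, 1.5, 1.5, 1.5]
  dp:
    - [0, 0, -1]
    - [0, 0, -3]
    - [0, 0, -3]
    - [0, 0, -3]
    - [0, 0, 0]
  turn:
    - [0, 0, 0]
    - [0, 0, 0]
    - [0, 0, 0]
    - [0, 0, 0]
    - [0, 0, 0]

```text
time_s: 9.42
position: [0.4574, -0.2551, 0.1581]
tool_rot: [[-0.015, 1.0, 0.007], [1.0, 0.015, -0.006], [-0.007, 0.007, -1.0]]
ft_force: [1.2, -1.2, -1.0]
grip_width: 0.0194
gripper_force: 50.2
```

move_arm:
  jaw: [1.5, 1.5, 1.5, 1.5, 1.5, 1.5, 1.5, 1.5, 1.5, 1.5, 1.5, 1.5]
  dp:
    - [1.95, 1.8, 0]
    - [1.95, 1.8, 0]
    - [2.0, 1.75, 0]
    - [2.05, 1.7, 0]
    - [2.05, 1.7, 0]
    - [2.1, 1.65, 0]
    - [2.1, 1.6, 0]
    - [0, 0, 1.5]
    - [0, 0, 1.5]
    - [0, 0, 1.4]
    - [0, 0, 0]
    - [0, 0, 0]
  turn:
    - [0, 0, 0.018]
    - [0, 0, 0.018]
    - [0, 0, 0.018]
    - [0, 0, 0.018]
    - [0, 0, 0.018]
    - [0, 0, 0.018]
    - [0, 0, 0.018]
    - [0, 0, 0]
    - [0, 0, 0]
    - [0, 0, 0]
    - [0, 0, 0]
    - [0, 0, 0]

```text
time_s: 10.42
position: [0.581, -0.1164, 0.1079]
tool_rot: [[0.111, 0.994, -0.002], [0.994, -0.111, 0.001], [0.0, -0.002, -1.0]]
ft_force: [1.2, -0.8, -1.0]
grip_width: 0.0194
gripper_force: 50.1
```

Run:
```python
from h import *
np.set_printoptions(precision=4,suppress=True)
s=observe();p=np.array(s["position"]);R=np.array(s["tool_rot"]);print(p,R)
im,d=cams.get_image("side"); P=cloud("side",d)
a=proj("side",p); print(a)
cv2.imwrite("pics/s3.png",cv2.resize(im[220:300,270:390,::-1],(780,520),interpolation=cv2.INTER_CUBIC))
```

```text
[ 0.581  -0.1164  0.1079] [[ 0.1109  0.9938 -0.002 ]
 [ 0.9938 -0.1109  0.0007]
 [ 0.0005 -0.0021 -1.    ]]
(np.float64(324.0735184344135), np.float64(243.49766949043442))
```

View pics/s3.png

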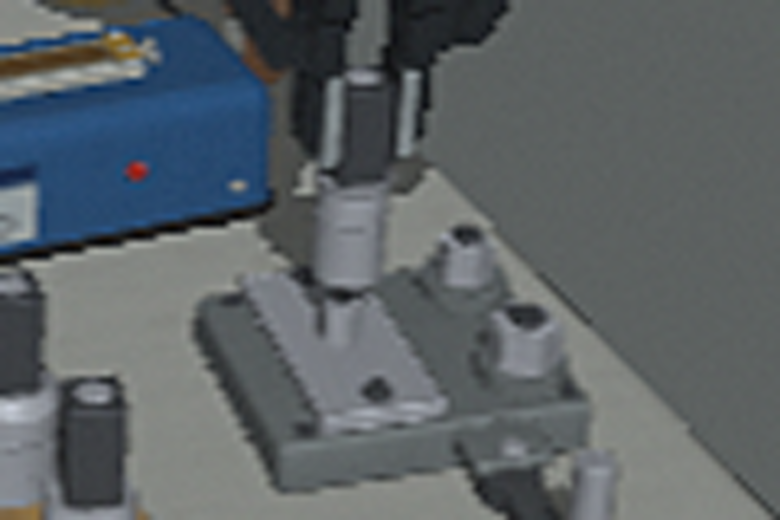

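In the crop the socket is upright in the pads. Its axis, from (370,130) through (349,285), extends onto the nut at (343,320). I'm lowering it gently.

move_arm:
  jaw: [1.5, 1.5, 1.5, 1.5, 1.5, 1.5, 1.5]
  dp:
    - [0, 0, 0.5]
    - [0, 0, 0.4]
    - [0, 0, 0.2]
    - [0, 0, 0.2]
    - [0, 0, 0.2]
    - [0, 0, 0.2]
    - [0, 0, 0]
  turn:
    - [0, 0, 0]
    - [0, 0, 0]
    - [0, 0, 0]
    - [0, 0, 0]
    - [0, 0, 0]
    - [0, 0, 0]
    - [0, 0, 0]

```text
time_s: 11.05
position: [0.5813, -0.1165, 0.091]
tool_rot: [[0.111, 0.994, -0.001], [0.994, -0.111, 0.0], [0.0, -0.001, -1.0]]
ft_force: [-0.3, 0.3, -1.4]
grip_width: 0.0192
gripper_force: 50.2
```

move_arm:
  jaw: [1.5, 1.5, 1.5, 1.5, 1.5, 1.5]
  dp:
    - [0, 0, 0.2]
    - [0, 0, 0.2]
    - [0, 0, 0.2]
    - [0, 0, 0.2]
    - [0, 0, 0.2]
    - [0, 0, 0]
  turn:
    - [0, 0, 0]
    - [0, 0, 0]
    - [0, 0, 0]
    - [0, 0, 0]
    - [0, 0, 0]
    - [0, 0, 0]

```text
time_s: 11.55
position: [0.5813, -0.1165, 0.0808]
tool_rot: [[0.111, 0.994, -0.001], [0.994, -0.111, 0.0], [0.0, -0.001, -1.0]]
ft_force: [-0.9, 1.6, -2.1]
grip_width: 0.0194
gripper_force: 50.1
```

It's sliding down over the nut freely.

move_arm:
  jaw: [1.5, 1.5, 1.5, 1.5, 1.5]
  dp:
    - [0, 0, 0.15]
    - [0, 0, 0.15]
    - [0, 0, 0.1]
    - [0, 0, 0.1]
    - [0, 0, 0]
  turn:
    - [0, 0, 0]
    - [0, 0, 0]
    - [0, 0, 0]
    - [0, 0, 0]
    - [0, 0, 0]

```text
time_s: 11.97
position: [0.5815, -0.1165, 0.0783]
tool_rot: [[0.111, 0.994, 0.001], [0.994, -0.111, -0.001], [-0.0, 0.001, -1.0]]
ft_force: [-6.1, 3.3, 16.3]
grip_width: 0.0189
gripper_force: 52.5
```

Run:
```python
from h import *
im,d=cams.get_image("side")
cv2.imwrite("pics/s4.png",cv2.resize(im[215:345,250:390,::-1],(646,600),interpolation=cv2.INTER_CUBIC))
s=observe(); print(s["position"],s["ft_force"],s["wrist_torque"])
```

```text
[ 0.58155067 -0.11649344  0.07829699] [-5.58965296  2.82784182 15.55916548] [0.74821745 1.27628277 0.01035428]
```

View pics/s4.png

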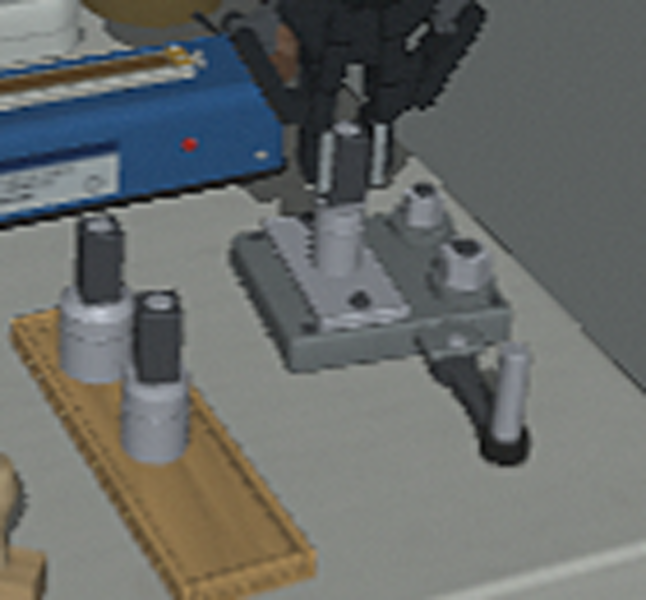

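The small socket's mouth is on the strap at (337,275), the leg is out with the peg at (512,390), and the other two sockets stand upright in the tray at (97,300) and (157,380). Handing in.

```bash
python3 -c "
from rig import ticket; print(ticket.close_job())"
```

```text
the job is handed in; nothing more can be done
None
```

I handed the job in: the leg is out against its stop and the small socket, tried first, fits and is still gripped fully down on the clamp nut; the other two sockets are upright in the tray, and I never touched the tape roll, stamp or vial.

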